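# Turn the reversible tube rack over the step

## Task

Turn the flat reversible tube rack over so that its eight large wells face up: with the fingertips only, push it along the lower step of the board against the edge of the upper step, and keep pushing its near side up and over that edge until it tips past upright and falls over onto the upper step. Then push it on along the upper step until its edge lies flush against the metal rail at the back. It is only pushed and tipped: do not lift it clear of the board or carry it, and leave the things around the board where they stand.

Things in the scene. Friction and masses are not known exactly. Their poses are not given: they have to be found in the camera images.
- board: fixed two-step plastic board, 180 mm wide. Origin on the bench under the middle of the step edge; x from the lower step to the rail (away from the robot, within 0.3 rad), y along the step, z up. Lower step (grey): x -75 to 0 mm, top 18 mm above the bench. Upper step (same grey): x 0 to 127 mm, top 28 mm above the bench. Metal rail at the back: x 115 to 127 mm, top 40 mm above the bench
- step_edge (a point): middle of the upper edge of the step, 28 mm above the bench; the upright face below it is 10 mm high and runs the board's full width; axes as the board's
- rail_face (a point): foot of the rail's face toward the robot, at mid-length, 28 mm above the bench; axes as the board's, the upper step lies on its -x side
- rack: loose flat closed white block 90 (x) x 120 (y) x 20 (z) mm, 0.1 to 0.2 kg, at the start on the lower step. Origin: centre of its underside at the start, the face with 8 large wells; z points to the face with 24 small wells, which starts up. Its x is then within 0.1 rad of the board's x. Turned over on the upper step its z points down and its origin is 48 mm above the bench
- rack_step_side (a point): middle of the rack's 120 x 20 mm side at its +x end, 10 mm from both faces; it faces the step and starts 8 to 19 mm short of it
- rack_near_side (a point): middle of the rack's 120 x 20 mm side at its -x end, nearest the robot at the start, where it overhangs the lower step's front, 16 to 18 mm clear above the bench and its 2 mm pad (15 mm overhang once the rack meets the step): a fingertip reaches below its lower edge there. After the turn it is the far side, which meets the rail
- tape_roll: loose roll of labelling tape, 52 mm across, 19 mm high, on the bench beside the board on its right; origin at its foot
- stain_bottle: loose closed bottle, 52 mm across, 85 mm high, to the left of the board; origin at its foot
- timer: loose countdown timer, 58 x 68 x 29 mm, on the bench at the left; origin at its foot
- petri_stack: loose stack of three round dishes, 62 mm across, 43 mm high, on the bench at the right; origin at its foot
- marker: loose marker pen, 131 mm long, 14 mm thick, lying at the left; origin at the middle of its underside
Mind the look-alikes: they are no part of the job. There is more than one size of the rack; the job needs the larger.

How it is judged:
On the way, in this order (a step that is already met when the one before it is completed fails the run):
1. the rack is tipped up on its far side at the step edge (angle between rack's own z axis and vertical between 0.7 and 2.3 rad and x of rack_step_side in the frame of board between -0.03 and 0.06 m and z of rack_step_side in the frame of board below 0.055 m), for 0.05 s.
2. the rack lies turned over on the upper step, large wells up (angle between rack's own z axis and vertical above 3.04 rad and z of rack in the frame of board between 0.045 and 0.051 m), for 0.1 s.
At the end, for the whole second after the job is handed in: rack flat on the upper step, large wells up, far side within 5 mm of the rail and parallel to it within 0.1 rad, its middle within 32 mm of the board's middle line, at rest; nothing around moved more than 12 mm (marker 20 mm) (all of step 2 and x of rack_near_side in the frame of rail_face between -0.005 and 0.003 m and angle between the x axis of rack and the x axis of board, either way round below 0.1 rad and y of rack in the frame of board between -0.032 and 0.032 m and linear speed of rack below 0.02 m/s and angular speed of rack below 0.1 rad/s and distance of each of tape_roll, stain_bottle, timer, petri_stack from where it was at the start of the episode below 0.012 m and distance of marker from where it was at the start of the episode below 0.02 m); the robot touches nothing.
It fails at once if the rack is lifted: the middle of its side at the step comes more than 34 mm above the upper step (10 mm when it lies there), or the rack's origin more than 90 mm above it (z of rack_step_side in the frame of board above 0.062 m or height (world z) of rack above 0.118 m).
It fails at once if the rack leaves the board (height (world z) of rack below 0.005 m).
It fails at once if a thing beside the board is disturbed (distance of any of tape_roll, stain_bottle, timer, petri_stack from where it was at the start of the episode above 0.012 m or distance of marker from where it was at the start of the episode above 0.02 m).
It also fails if it takes over 51 s, if anything falls off the work surface, if the arm or the gripper's body presses on something with over 40 N, if the wrist force passes 120 N, or if a joint passes its speed limit or range.

## Robot

A 7-joint arm with a two-finger parallel gripper is mounted at the origin on a cart in front of the work surface, level with it; the furniture and walls round the work are solid. World frame = base frame: x ahead of the robot, y to its left, z up, the work surface at z = 0. Lengths are in m, angles in rad, forces in N, time in s.
With the tool pointing down it reaches from about 0.4 to 0.9 m from the base axis. Payload 5.5 kg.
Tool frame: the origin (TCP) lies midway between the tips of the shut fingers; the grasp point (between the pads) lies r.grip_point_offset behind it (r.grip_point_offset is the distance from the TCP to the grasp point, in m); z points along the fingers, y is the line along which they close (so a half turn about z gives the same grasp; the last joint's range is limited). The gripper opens to 85 mm and grips with 20 to 120 N. Pads are 22 mm wide; open, the fingers measure 114 mm over their backs; the gripper's body (76 mm by 85 mm) begins 54 mm behind the grasp point. The pads swing forward as they close: fully open they stand 13 mm farther back than shut.
Start: joints at [1.582, 0.501, -0.427, 1.55, 0.221, 1.138, -0.21], TCP at [0.162, -0.629, 0.231] pointing down, gripper open.
Joint ranges: [-2.88, 2.88], [-0.31, 2.03], [-1.54, 1.56], [0.2, 2.42], [-1.41, 4.55], [0.19, 2.02], [-2.57, 2.57]. Speed limits (rad/s): [2.57, 2.57, 3.14, 3.14, 3.14, 3.14, 3.14].

## Interface

Orientations are given as a unit quaternion [w, x, y, z].
In Python, from rig import r gives the robot as it stands.
- The arm moves only by the tool send_rows, never from a script. Its argument "increments" is a list of rows, each a list of 5 numbers: the closure, from 0 (fully open) to 1 (shut), then the shift along the tool's x, y, z in cm, then the turn about the tool's z in rad. A call has 1 to 12 rows; each row is the pose to reach, as a shift and turn from the pose commanded when the call began, along the tool's axes at that moment; what a row does not reach only later rows make up. A row lasts 1/10 s, in which the tool goes at most 50 mm and 8.59 degrees, less where a joint would pass 70% of its speed; a pose out of reach is approached as far as the arm can. A call with a gripper value outside its range is refused whole. The fingers move at their own pace and stop on an object; "squeeze" is the grip in N (left out, the last holds). Time passes only in rows, so rows that repeat a pose let the fingers close. It gives the time, the measured TCP pose, the force, the opening and the grip force at its end, in the units of the state.
- r.sense(): the state, without advancing time (a new reading comes with each control period).
- r.read_camera(name): name is "scene" or "top" or "wrist"; returns a dict with "frame" (420x560x3 uint8, red, green, blue), "depth" (420x560 float32, m along the optical axis (not along the pixel's ray), 0 where there is no reading), "mtx" (3x3 intrinsics, pixels), "extrinsics" (4x4, takes a point from world to camera coordinates). Camera axes: x right, y down, z forward; pixel columns grow to the right and rows downward; lengths in m; the calibration is good to about 2 mm. A picture is of the moment at which its call begins.
- r.job_done(): hands the job in; it is judged then, once.
The state is a dict: "time": time; "joint_positions": joint angles; "qd": joint speeds; "tau": joint torques, N m; "tool_pos": TCP position; "ee_rot": TCP orientation; "wrist_force": force on the tool from outside, world axes, zero at the start; "ft_torque": the same for the moment, N m; "gripper_width": finger opening in m; "grasp_force": force on a finger pad.
Only numpy, scipy, OpenCV 4.12 (cv2) and the standard library are available. Lean on these libraries where they do the work, as an engineer would, in place of code of your own. Each camera call takes 0.05 s, during which the arm holds its last target. There are 200 camera calls.

## Working session

There is one attempt and no reset: what is moved stays moved. The work goes in short steps, Python scripts to look and compute and a tool call to move; the robot and the scene stay as the last step left them, time stands still between calls to the robot, and variables do not carry over. Pictures are saved under pics/ and viewed, at most 10 in all, crops included, and the job is handed in when it is done.

Besides the shell and the picture viewer there is one more tool, called as name(argument=value, ...), one argument or row to a line, values as JSON. send_rows: Moves the arm, as the interface text tells. Its arguments: {"type":"object","properties":{"increments":{"type":"array"},"squeeze":{"type":"number"}},"required":["increments"]}

```bash
ls; mkdir -p pics
python3 - <<'E'
from rig import r
import cv2,numpy as np
s=r.sense()
for k in s: print(k,np.round(s[k],4))
print(r.grip_point_offset)
ims=[]
for n in ("scene","top"):
    c=r.read_camera(n); np.savez(f"pics/{n}0.npz",**c)
    cv2.imwrite(f"pics/{n}0.png",c["frame"][:,:,::-1]); print(n,c["mtx"].round(1).tolist(),c["extrinsics"].round(3).tolist())
E
```

```text
pics
time 0.0
joint_positions [ 1.5822  0.5018 -0.4268  1.5514  0.2208  1.1383 -0.2103]
qd [ 0.0018 -0.0008 -0.0021 -0.0003 -0.0002  0.001   0.0007]
tau [ 2.00000e-04 -5.69513e+01 -5.81640e+00 -2.80937e+01  1.04000e-02
  1.20000e-02 -0.00000e+00]
tool_pos [ 0.1617 -0.6288  0.2303]
ee_rot [-1.000e-03  9.921e-01  1.256e-01 -1.000e-04]
wrist_force [-0.4462  0.5424 -0.1847]
ft_torque [-0.0095 -0.0215  0.008 ]
grasp_force 0.0
gripper_width 0.0856
0.0187
scene [[380.6, 0.0, 280.2], [0.0, 380.6, 209.9], [0.0, 0.0, 1.0]] [[-0.845, -0.535, 0.013, 0.634], [-0.334, 0.507, -0.794, 0.113], [0.418, -0.675, -0.607, 0.808], [0.0, 0.0, 0.0, 1.0]]
top [[430.7, 0.0, 278.3], [0.0, 430.7, 207.3], [0.0, 0.0, 1.0]] [[0.011, -1.0, 0.024, 0.219], [-0.997, -0.013, -0.079, 0.578], [0.079, -0.023, -0.997, 1.085], [0.0, 0.0, 0.0, 1.0]]
```

View pics/scene0.png

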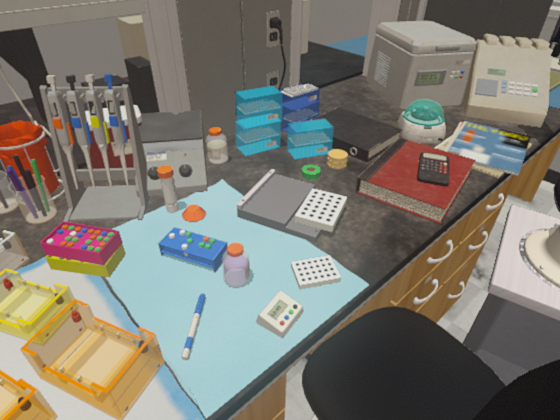

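View pics/top0.png

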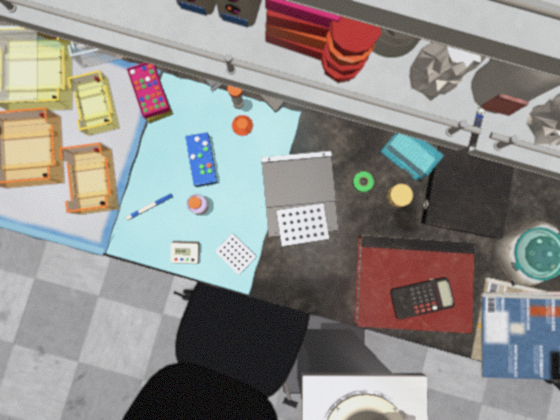

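The scene view shows the white rack at (322,208) on the grey board around (285,203). The top view has the rack at (303,225) and the rail at the board's far edge at (297,156). The small look-alike rack is at (237,253). The tape roll (363,181) and petri dishes (401,195) are on the right, and the bottle, timer and marker are on the left.

```bash
cat > h.py <<'E'
import numpy as np, cv2
def pts(c):
    K,E=c["mtx"],c["extrinsics"]; d=c["depth"]
    v,u=np.indices(d.shape); p=np.stack([(u-K[0,2])/K[0,0]*d,(v-K[1,2])/K[1,1]*d,d],-1)
    return (p-E[:3,3])@E[:3,:3]
def ray(c,uv,z):
    K,E=c["mtx"],c["extrinsics"]; R=E[:3,:3]; o=-R.T@E[:3,3]
    q=np.c_[(np.asarray(uv,float)-K[:2,2])/[K[0,0],K[1,1]],np.ones(len(uv))]@R
    return (o+q*((z-o[2])/q[:,2])[:,None])[:,:2]
def rect(P):
    (c,(a,b),t)=cv2.minAreaRect((P*1000).astype(np.float32)); return np.round([*c,a,b,t],1)
E
python3 - <<'E'
from h import *
for n,box in (("top",(255,145,345,255)),("scene",(230,160,355,245))):
    c=dict(np.load(f"pics/{n}0.npz")); W=pts(c); f=c["frame"]
    x0,y0,x1,y1=box
    hsv=cv2.cvtColor(f,cv2.COLOR_RGB2HSV)
    roi=np.zeros(f.shape[:2],bool); roi[y0:y1,x0:x1]=1
    wh=((hsv[...,2]>190)&(hsv[...,1]<40)&roi).astype(np.uint8)
    gr=((hsv[...,2]>80)&(hsv[...,2]<180)&(hsv[...,1]<40)&roi).astype(np.uint8)
    for nm,m in (("white",wh),("grey",gr)):
        cs,_=cv2.findContours(m,cv2.RETR_EXTERNAL,cv2.CHAIN_APPROX_NONE)
        for k in sorted(cs,key=cv2.contourArea)[-3:]:
            if cv2.contourArea(k)<60: continue
            mm=np.zeros_like(m); cv2.drawContours(mm,[k],-1,1,-1); mm=cv2.erode(mm,np.ones((3,3)))>0
            z=W[mm][:,2]
            print(n,nm,cv2.contourArea(k),cv2.boundingRect(k),"z pct",np.percentile(z,[5,25,50,75,95]).round(4) if len(z) else "")
            for h in (.018,.028,.038,.04): print("   z",h,rect(ray(c,k[:,0],h)))
    # objects via depth: heights grid
big=None
c=dict(np.load("pics/top0.npz")); f=c["frame"]
cv2.imwrite("pics/top_crop.png",cv2.resize(f[135:270,220:420,::-1],None,fx=4,fy=4,interpolation=cv2.INTER_CUBIC))
E
```

```text
top white 234.5 (260, 152, 71, 10) z pct [0.038  0.0399 0.0412 0.0424 0.0447]
   z 0.018 [710.2 183.7  13.8 183.5   6.2]
   z 0.028 [708.2 184.4  13.7 181.8   6.2]
   z 0.038 [706.2 185.   13.5 180.1   6.2]
   z 0.04 [705.8 185.1  13.5 179.8   6.2]
top white 1608.5 (277, 204, 52, 42) z pct [0.0358 0.0378 0.0392 0.0405 0.0426]
   z 0.018 [533.2 164.5  92.3 123.1   9.3]
   z 0.028 [532.7 165.3  91.4 122.    9.3]
   z 0.038 [532.3 166.1  90.6 120.9   9.3]
   z 0.04 [532.3 166.2  90.4 120.7   9.3]
top grey 7789.5 (261, 145, 84, 110) z pct [-0.0007  0.0048  0.0282  0.0325  0.0407]
   z 0.018 [5.979e+02 1.624e+02 2.846e+02 2.135e+02 2.000e-01]
   z 0.028 [5.969e+02 1.632e+02 2.820e+02 2.115e+02 2.000e-01]
   z 0.038 [5.959e+02 1.640e+02 2.794e+02 2.096e+02 2.000e-01]
   z 0.04 [5.957e+02 1.642e+02 2.789e+02 2.092e+02 2.000e-01]
scene white 118.0 (236, 169, 39, 38) z pct [0.0406 0.0409 0.0415 0.042  0.0428]
   z 0.018 [724.3 160.9  13.2 194.1   5.5]
   z 0.028 [715.4 172.9  13.  190.6   5.5]
   z 0.038 [706.6 185.   12.8 187.1   5.5]
   z 0.04 [704.8 187.4  12.7 186.4   5.5]
scene white 1123.5 (295, 189, 52, 37) z pct [0.0377 0.0386 0.0392 0.0398 0.0407]
   z 0.018 [542.2 142.1  92.5 126.    9.2]
   z 0.028 [536.6 154.4  90.8 123.7   9.2]
   z 0.038 [531.1 166.8  89.1 121.5   9.2]
   z 0.04 [530.  169.3  88.8 121.    9.2]
scene grey 8162.5 (230, 160, 125, 85) z pct [0.     0.0016 0.02   0.0297 0.0397]
   z 0.018 [621.  144.8 345.2 359.2  33.7]
   z 0.028 [614.  157.1 339.  352.7  33.7]
   z 0.038 [607.  169.4 332.8 346.2  33.7]
   z 0.04 [605.7 171.9 331.5 344.9  33.7]
```

View pics/top_crop.png

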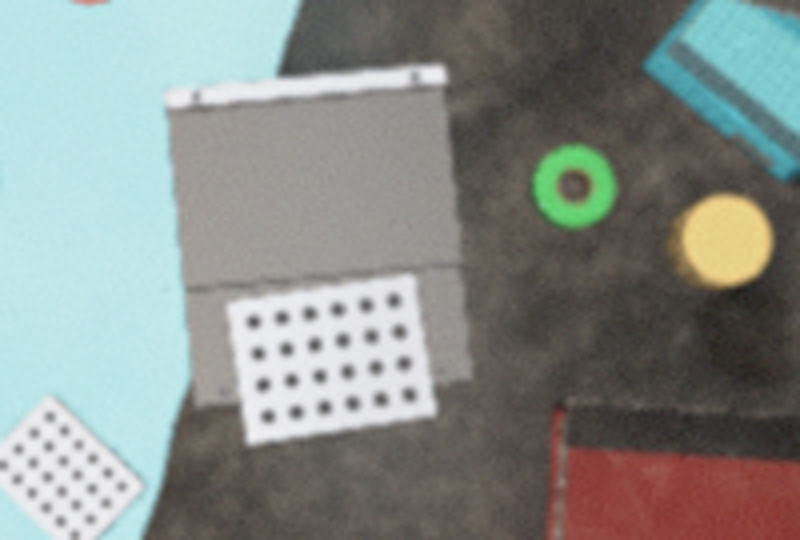

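The crop shows the rail at the top, the step edge line at about crop y=275, and the rack tilted slightly relative to the board. Both views agree on the rack: centre (532,166), 9.3°, top at about 39 mm. They also agree on the rail: centre (705.5,186), yaw about 6.2°, top at about 41 mm. Next I'll check the obstacles along the transit.

Run:
```python
from h import *
c=dict(np.load("pics/top0.npz")); W=pts(c); ok=c["depth"]>0
P=W[ok]
for y in np.arange(-.55,.45,.1):
    print(round(y,2),[ (round(float(np.percentile(q,99)),2) if len(q:=P[(abs(P[:,0]-x)<.05)&(abs(P[:,1]-y)<.05)][:,2])>5 else None) for x in np.arange(.2,.75,.1)])
# step edge check: heights along board centre & edge of board front
o=np.array([.5852,.173]); t=np.deg2rad(6.2); B=np.c_[(P[:,:2]-o)@[[np.cos(t),-np.sin(t)],[np.sin(t),np.cos(t)]],P[:,2]]
for ys in (-.078,.078):
    q=B[abs(B[:,1]-ys)<.008]
    print([(int(x*1000),round(float(np.median(q[abs(q[:,0]-x)<.0025][:,2]))*1000)) for x in np.arange(-.09,.14,.005) if (abs(q[:,0]-x)<.0025).any()])
```

```text
-0.55 [None, None, 0.01, 0.01, 0.01, 0.01]
-0.45 [0.02, 0.02, 0.12, 0.12, 0.01, 0.01]
-0.35 [0.02, 0.02, 0.11, 0.11, 0.05, 0.05]
-0.25 [0.02, 0.06, 0.06, 0.05, 0.05, 0.05]
-0.15 [0.01, 0.06, 0.06, 0.05, 0.55, 0.57]
-0.05 [0.0, 0.06, 0.06, 0.05, 0.75, 0.64]
0.05 [0.0, 0.05, 0.05, 0.05, 0.78, 0.82]
0.15 [-0.01, 0.01, 0.01, 0.04, 0.04, 0.78]
0.25 [-0.19, 0.0, 0.02, 0.04, 0.04, 0.76]
0.35 [-0.2, -0.19, 0.02, 0.02, 0.04, 0.55]
[(-90, 0), (-84, 1), (-79, 2), (-74, 18), (-69, 20), (-64, 20), (-59, 19), (-54, 19), (-49, 19), (-44, 19), (-39, 20), (-34, 19), (-29, 19), (-24, 19), (-19, 19), (-14, 19), (-9, 19), (-4, 19), (0, 29), (5, 29), (10, 29), (15, 29), (20, 30), (25, 30), (30, 29), (35, 29), (40, 29), (45, 29), (50, 28), (55, 30), (60, 29), (65, 29), (70, 31), (75, 761), (80, 772), (85, 777), (90, 776), (95, 777), (100, 777), (105, 30), (110, 503), (115, 504), (120, 504), (125, 504), (130, 504), (135, 503)]
[(-90, 1), (-84, 1), (-79, 1), (-74, 18), (-69, 20), (-64, 20), (-59, 19), (-54, 19), (-49, 18), (-44, 21), (-39, 19), (-34, 19), (-29, 20), (-24, 19), (-19, 17), (-14, 18), (-9, 20), (-4, 19), (0, 25), (5, 28), (10, 29), (15, 29), (20, 29), (25, 29), (30, 28), (35, 29), (40, 29), (45, 30), (50, 30), (55, 29), (60, 29), (65, 30), (70, 29), (75, 29), (80, 28), (85, 29), (90, 28), (95, 29), (100, 29), (105, 31), (110, 27), (115, 39), (120, 41), (125, 41), (130, 8), (135, 490)]
```

send_rows(
  increments=[
    [0.41, 1.5, -1, 0, 0],
    [0.41, 4, -3, 0, 0],
    [0.41, 7, -5.5, 0, 0.02],
    [0.41, 10.5, -8, 0, 0.04],
    [0.41, 14, -11, 0, 0.06],
    [0.41, 17.5, -13.5, 0, 0.08],
    [0.41, 21, -16, 0, 0.1],
    [0.41, 24.5, -19, 0, 0.12],
    [0.41, 28, -22, 0, 0.14],
    [0.41, 30.5, -24, 0, 0.144],
    [0.41, 32.5, -25, 0, 0.144],
    [0.41, 33.2, -25.4, 0, 0.144],
  ],
)

```text
time: 1.3
tool_pos: [0.4222, -0.2969, 0.2315]
ee_rot: [-0.0, 0.998, 0.057, 0.0]
wrist_force: [-0.4, -0.4, -0.1]
gripper_width: 0.0503
grasp_force: 0.0
```

send_rows(
  increments=[
    [0.41, 0.3, -1.5, 0, 0],
    [0.41, 1, -5, 0, 0],
    [0.41, 1.6, -9, 0, 0],
    [0.41, 2.2, -13.5, 0, 0],
    [0.41, 2.8, -18, 0, 0],
    [0.41, 3.5, -22.5, 0, 0],
    [0.41, 4.2, -27, 0, 0],
    [0.41, 4.9, -31.5, 0, 0],
    [0.41, 5.6, -36, 0, 0],
    [0.41, 6.3, -40.5, 2, 0.006],
    [0.41, 6.9, -43.5, 5, 0.006],
    [0.41, 7.05, -44.8, 8, 0.006],
  ],
)

```text
time: 2.5
tool_pos: [0.4419, 0.155, 0.1509]
ee_rot: [-0.001, 0.999, 0.052, 0.001]
wrist_force: [0.2, 0.1, 0.2]
gripper_width: 0.0501
grasp_force: 0.0
```

send_rows(
  increments=[
    [0.41, 0, 0, 2, 0],
    [0.41, 0, 0, 5, 0],
    [0.41, 0, 0, 8, 0],
    [0.41, 0, 0, 10, 0],
    [0.41, 0, 0, 11, 0],
    [0.41, 0, 0, 11, 0],
  ],
)

```text
time: 3.1
tool_pos: [0.4408, 0.1513, 0.0403]
ee_rot: [0.0, 0.999, 0.051, -0.001]
wrist_force: [-0.2, 0.2, -0.3]
gripper_width: 0.0501
grasp_force: 0.0
```

Run:
```python
from rig import r
import cv2,numpy as np
c=r.read_camera("scene"); np.savez("pics/s1.npz",**c)
cv2.imwrite("pics/s1.png",cv2.resize(c["frame"][130:290,240:440,::-1],None,fx=3.5,fy=3.5,interpolation=cv2.INTER_CUBIC))
c=r.read_camera("wrist");cv2.imwrite("pics/w1.png",c["frame"][:,:,::-1])
print(r.sense()["joint_positions"])
```

```text
[ 0.18553161  0.55227008 -0.68893734  2.12098435  0.57643867  0.65898972
 -2.36995883]
```

View pics/s1.png

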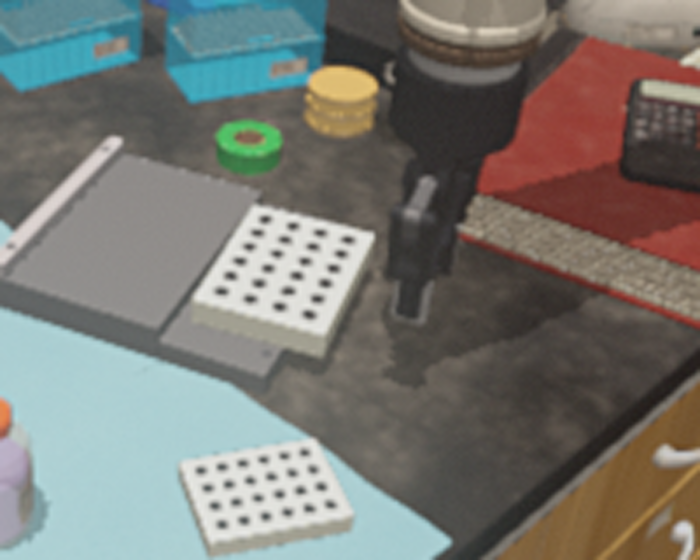

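The gripper stands upright in front of the rack's near side (crop around (410,290)). The way is clear, and the objects beside the board are well away.

send_rows(
  increments=[
    [0.41, 0, -0.2, 1, 0],
    [0.41, 0, -0.4, 2, 0],
    [0.41, 0, -0.4, 3, 0],
    [0.41, 0, -0.4, 3.4, 0],
    [0.41, 0.7, -0.4, 3.4, 0],
    [0.41, 1.5, -0.4, 3.4, 0],
    [0.41, 2.3, -0.4, 3.4, 0],
    [0.41, 3, -0.4, 3.4, 0],
    [0.41, 3.4, -0.4, 3.4, 0],
    [0.41, 3.7, -0.4, 3.4, 0],
    [0.41, 3.9, -0.4, 3.4, 0],
    [0.41, 4.1, -0.4, 3.4, 0],
  ],
)

```text
time: 4.4
tool_pos: [0.4822, 0.1604, 0.0073]
ee_rot: [0.0, 0.999, 0.051, -0.0]
wrist_force: [-0.8, 0.2, 1.0]
gripper_width: 0.0503
grasp_force: 0.5
```

send_rows(
  increments=[
    [0.41, 0.1, 0, 0, 0],
    [0.41, 0.2, 0, 0, 0],
    [0.41, 0.3, 0, 0, 0],
    [0.41, 0.35, 0, 0, 0],
  ],
)

```text
time: 4.8
tool_pos: [0.4839, 0.1603, 0.007]
ee_rot: [0.001, 0.999, 0.051, -0.002]
wrist_force: [-6.6, -0.5, 5.2]
gripper_width: 0.0503
grasp_force: 3.4
```

send_rows(
  increments=[
    [0.41, 0.15, 0, 0, 0],
    [0.41, 0.25, 0, -0.2, 0],
    [0.41, 0.25, 0, -0.5, 0],
    [0.41, 0.25, 0, -0.8, 0],
    [0.41, 0.25, 0, -1.2, 0],
    [0.41, 0.27, 0, -1.6, 0],
  ],
)

```text
time: 5.4
tool_pos: [0.4842, 0.16, 0.022]
ee_rot: [0.001, 0.999, 0.051, -0.004]
wrist_force: [-7.8, -1.3, -0.0]
gripper_width: 0.0507
grasp_force: 4.1
```

Run:
```python
from rig import r
import cv2,numpy as np
c=r.read_camera("scene")
cv2.imwrite("pics/s2.png",cv2.resize(c["frame"][130:290,240:440,::-1],None,fx=3.5,fy=3.5,interpolation=cv2.INTER_CUBIC))
```

```text
(no output)
```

View pics/s2.png

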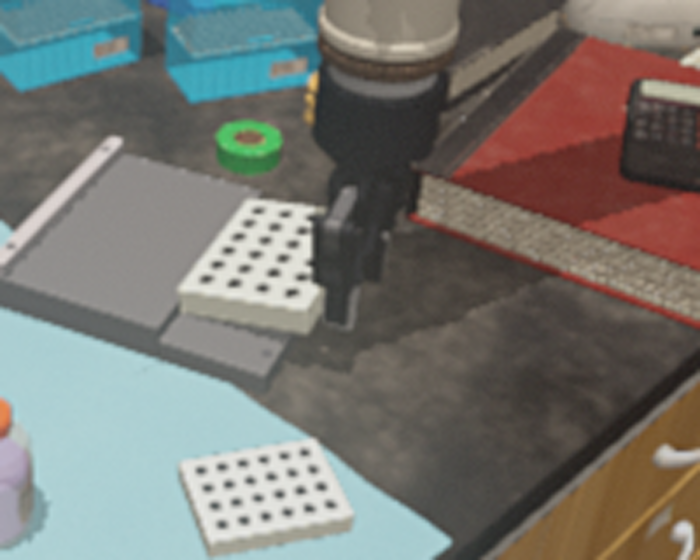

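The rack's near end is starting to rise with the finger (crop near (320,310)), and its far side stays at the step. Continuing along the arc.

send_rows(
  increments=[
    [0.41, 0.1, 0, -0.4, 0],
    [0.41, 0.2, 0, -0.8, 0],
    [0.41, 0.27, 0, -1.2, 0],
    [0.41, 0.36, 0, -1.6, 0],
    [0.41, 0.47, 0, -2.0, 0],
    [0.41, 0.6, 0, -2.35, 0],
    [0.41, 0.75, 0, -2.7, 0],
    [0.41, 0.88, 0, -3.05, 0],
  ],
)

```text
time: 6.25
tool_pos: [0.4919, 0.1608, 0.0524]
ee_rot: [0.002, 0.999, 0.052, -0.005]
wrist_force: [-11.6, -1.8, 5.4]
gripper_width: 0.0503
grasp_force: 5.8
```

```bash
cat >> h.py <<'E'
def state(tag=None):
    from rig import r
    c=r.read_camera("scene"); W=pts(c); f=c["frame"]
    hsv=cv2.cvtColor(f,cv2.COLOR_RGB2HSV)
    o=np.array([.5852,.173]); t=np.deg2rad(6.2)
    B=np.concatenate([(W[...,:2]-o)@np.array([[np.cos(t),-np.sin(t)],[np.sin(t),np.cos(t)]]),W[...,2:]],-1)
    m=(hsv[...,2]>120)&(hsv[...,1]<45)&(abs(B[...,1])<.08)&(B[...,0]>-.11)&(B[...,0]<.112)&(B[...,2]>.033)&(B[...,2]<.15)&(c["depth"]>0)
    m=cv2.erode(m.astype(np.uint8),np.ones((3,3)))>0
    q=B[m]
    print("n",m.sum(),"lo",np.percentile(q,2,axis=0).round(4),"hi",np.percentile(q,98,axis=0).round(4))
    for a in (-.05,-.03,0,.03,.05):
        k=q[abs(q[:,1]-a)<.008]
        if len(k)>15:
            l,h=k[k[:,2]<np.percentile(k[:,2],10)].mean(0),k[k[:,2]>np.percentile(k[:,2],90)].mean(0)
            print(a,"low",l.round(4),"high",h.round(4))
    if tag: cv2.imwrite(f"pics/{tag}.png",cv2.resize(f[110:270,220:420,::-1],None,fx=3.5,fy=3.5,interpolation=cv2.INTER_CUBIC))
E
python3 -c "
from h import *; state('s3')"
```

```text
n 608 lo [-0.0796 -0.0503  0.0399] hi [-0.0042  0.057   0.081 ]
-0.05 low [-0.006  -0.0461  0.0424] high [-0.0396 -0.0478  0.0626]
-0.03 low [-0.0068 -0.0281  0.0438] high [-0.0481 -0.0278  0.0681]
0 low [-0.0068 -0.0035  0.044 ] high [-0.0555 -0.0018  0.0716]
0.03 low [-0.0079  0.0294  0.0441] high [-0.0728  0.0313  0.0809]
0.05 low [-0.0147  0.0539  0.0399] high [-0.0723  0.0502  0.0795]
```

View pics/s3.png

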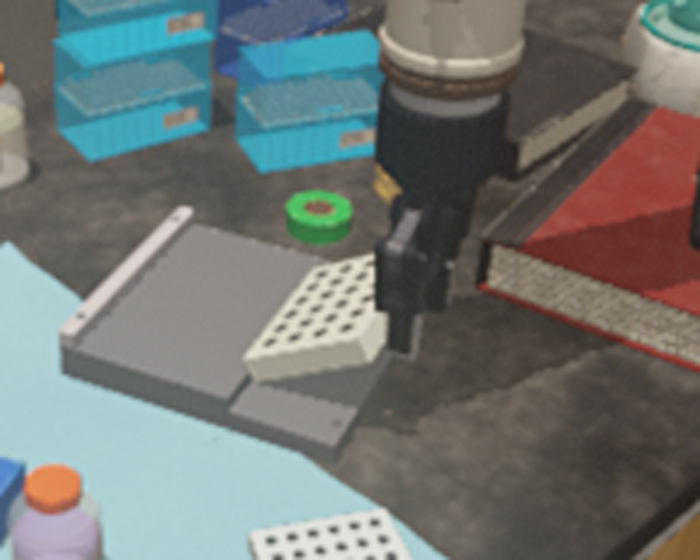

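Tilt is about 30° as planned, with the lower near edge on the finger and the far side at the step. Continuing.

send_rows(
  increments=[
    [0.41, 0.15, 0, -0.5, 0],
    [0.41, 0.4, 0, -0.95, 0],
    [0.41, 0.65, 0, -1.35, 0],
    [0.41, 0.95, 0, -1.75, 0],
    [0.41, 1.3, 0, -2.2, 0],
    [0.41, 1.65, 0, -2.55, 0],
    [0.41, 2.0, 0, -2.9, 0],
    [0.41, 2.4, 0, -3.25, 0],
    [0.41, 2.8, 0, -3.6, 0],
  ],
)

```text
time: 7.2
tool_pos: [0.5262, 0.1647, 0.0902]
ee_rot: [-0.0, 0.999, 0.051, 0.0]
wrist_force: [0.7, -0.9, -0.6]
gripper_width: 0.0506
grasp_force: 0.1
```

```bash
python3 -c "
from h import *; state('s4')"
```

```text
n 248 lo [-0.046   0.019   0.0394] hi [-0.0031  0.0571  0.1129]
0.03 low [-0.0443  0.0313  0.1066] high [-0.0351  0.0293  0.1131]
0.05 low [-0.0064  0.055   0.0411] high [-0.0377  0.05    0.1111]
```

View pics/s4.png

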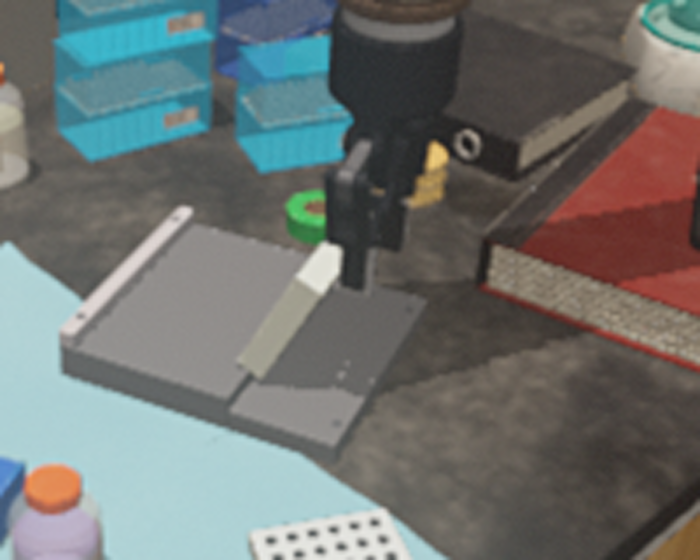

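About 66° of tilt, and the finger is 13 mm below the lifted edge. The force is near zero. Pushing on past upright.

send_rows(
  increments=[
    [0.41, 0.4, 0, -0.2, 0],
    [0.41, 0.8, 0, -0.4, 0],
    [0.41, 1.2, 0, -0.6, 0],
    [0.41, 1.6, 0, -0.7, 0],
    [0.41, 2.0, 0, -0.8, 0],
    [0.41, 2.4, 0, -0.8, 0],
    [0.41, 2.8, 0, -0.8, 0],
    [0.41, 3.2, 0, -0.8, 0],
    [0.41, 3.6, 0, -0.8, 0],
    [0.41, 4.0, 0, -0.8, 0],
  ],
)

```text
time: 8.25
tool_pos: [0.5653, 0.1688, 0.0978]
ee_rot: [-0.0, 0.999, 0.051, -0.0]
wrist_force: [-0.9, -0.1, 0.1]
gripper_width: 0.0503
grasp_force: 0.1
```

```bash
python3 -c "
from h import *; state('s5')"
```

```text
n 284 lo [-0.0107 -0.0136  0.0393] hi [0.0062 0.0567 0.1203]
0.03 low [-0.0104  0.0267  0.0741] high [-0.001   0.0308  0.1204]
0.05 low [-0.0046  0.0544  0.0429] high [-0.0018  0.0492  0.1194]
```

View pics/s5.png

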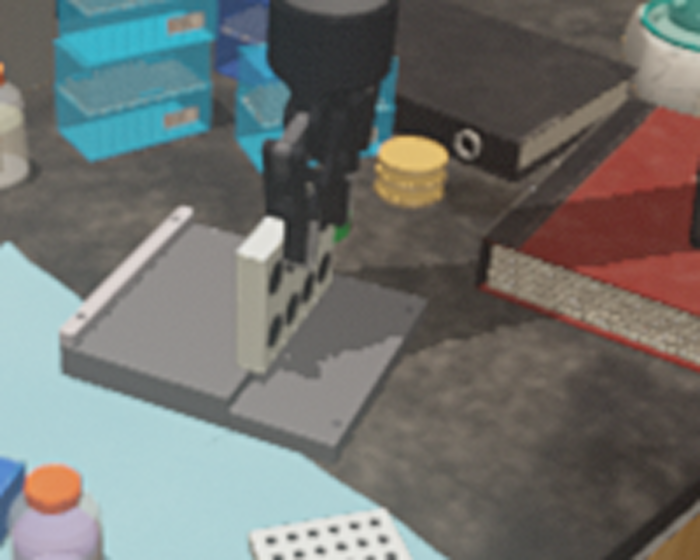

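The rack now stands upright astride the step edge, with the large wells toward the robot. Pushing it gently over.

send_rows(
  increments=[
    [0.41, 0.3, 0, 0, 0],
    [0.41, 0.6, 0, 0, 0],
    [0.41, 0.9, 0, 0, 0],
    [0.41, 1.2, 0, 0, 0],
    [0.41, 1.5, 0, 0, 0],
    [0.41, 1.8, 0, 0, 0],
    [0.41, 2.1, 0, 0, 0],
    [0.41, 2.4, 0, 0, 0],
    [0.41, 2.6, 0, 0, 0],
    [0.41, 2.6, 0, 0, 0],
    [0.41, 2.6, 0, 0, 0],
  ],
)

```text
time: 9.4
tool_pos: [0.5908, 0.1714, 0.0978]
ee_rot: [0.0, 0.999, 0.051, -0.0]
wrist_force: [-0.6, -0.4, -0.1]
gripper_width: 0.0504
grasp_force: 0.0
```

```bash
python3 -c "
from h import *; state('s6')"
```

```text
n 608 lo [ 0.01   -0.0544  0.0385] hi [0.0942 0.0563 0.0509]
-0.05 low [ 0.0106 -0.0495  0.0431] high [ 0.0428 -0.0505  0.0507]
-0.03 low [ 0.0113 -0.0301  0.0438] high [ 0.0479 -0.0288  0.0506]
0 low [0.0108 0.001  0.0441] high [ 0.0367 -0.0011  0.0506]
0.03 low [0.0195 0.0299 0.0433] high [0.0408 0.0266 0.0508]
0.05 low [0.0491 0.0546 0.0383] high [0.0441 0.0512 0.0503]
```

View pics/s6.png

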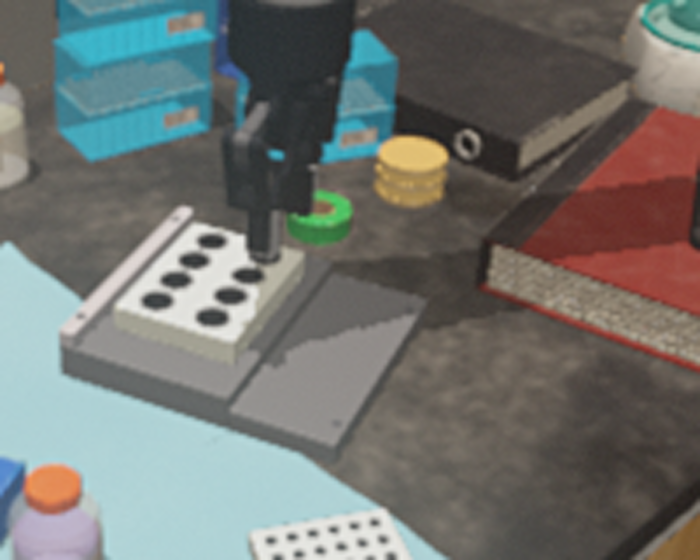

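It lies turned over on the upper step with the large wells up, about 16 mm short of the rail. I'll back off, lower, and push it to the rail.

send_rows(
  increments=[
    [0.41, -1.5, 0, 0, 0],
    [0.41, -3.5, 0, 0, 0],
    [0.41, -4.2, 0, 0, 0],
    [0.41, -4.2, 0, 2, 0],
    [0.41, -4.2, 0, 4.5, 0],
    [0.41, -4.2, 0, 6, 0],
    [0.41, -4.2, 0, 6.4, 0],
    [0.41, -3.4, 0, 6.4, 0],
    [0.41, -2.4, 0, 6.4, 0],
    [0.41, -1.6, 0, 6.4, 0],
    [0.41, -1.1, 0, 6.4, 0],
    [0.41, -0.7, 0, 6.4, 0],
  ],
)

```text
time: 10.65
tool_pos: [0.5851, 0.1708, 0.0343]
ee_rot: [-0.0, 0.999, 0.051, 0.001]
wrist_force: [0.3, 0.0, -0.1]
gripper_width: 0.0501
grasp_force: 0.0
```

send_rows(
  increments=[
    [0.41, 0.3, 0, 0, 0],
    [0.41, 0.6, 0, 0, 0],
    [0.41, 0.9, 0, 0, 0],
    [0.41, 1.1, 0, 0, 0],
    [0.41, 1.3, 0, 0, 0],
    [0.41, 1.4, 0, 0, 0],
  ],
)

```text
time: 11.25
tool_pos: [0.598, 0.1722, 0.0338]
ee_rot: [-0.0, 0.999, 0.051, 0.0]
wrist_force: [-0.7, -1.2, 1.1]
gripper_width: 0.0504
grasp_force: 0.6
```

Still only sliding friction, so I'll go on in small steps until the rail answers.

send_rows(
  increments=[
    [0.41, 0.1, 0, 0, 0],
    [0.41, 0.2, 0, 0, 0],
    [0.41, 0.3, 0, 0, 0],
    [0.41, 0.4, 0, 0, 0],
  ],
)

```text
time: 11.65
tool_pos: [0.5984, 0.1721, 0.0334]
ee_rot: [0.001, 0.999, 0.051, -0.003]
wrist_force: [-12.5, -1.9, 7.6]
gripper_width: 0.0504
grasp_force: 5.9
```

```bash
python3 -c "
from h import *; state()"
```

```text
n 419 lo [ 0.0243 -0.0417  0.0375] hi [0.1068 0.0561 0.0507]
-0.03 low [ 0.0903 -0.0251  0.0478] high [ 0.089  -0.0309  0.0509]
0 low [ 0.0702 -0.0008  0.0476] high [0.0744 0.0016 0.0506]
0.03 low [0.0624 0.0307 0.0467] high [0.0678 0.0305 0.0506]
0.05 low [0.0631 0.0536 0.0375] high [0.0709 0.0499 0.0499]
```

Force rose to 12 N at the expected place, so the rack is at the rail. I'll back away, raise, and check.

send_rows(
  increments=[
    [0.41, -0.3, 0, 0, 0],
    [0.41, -1, 0, 0, 0],
    [0.41, -2.5, 0, 0, 0],
    [0.41, -5, 0, 0, 0],
    [0.41, -8, 0, -2, 0],
    [0.41, -11, 0, -6, 0],
    [0.41, -13, 0, -10, 0],
    [0.41, -14, 0, -13, 0],
    [0.41, -14, 0, -14, 0],
    [0.41, -14, 0, -14, 0],
  ],
)

```text
time: 12.7
tool_pos: [0.4644, 0.1584, 0.1755]
ee_rot: [0.0, 0.999, 0.051, 0.003]
wrist_force: [1.0, -0.3, -0.3]
gripper_width: 0.0507
grasp_force: 0.0
```

Run:
```python
from h import *
from rig import r
state()
c=r.read_camera("top"); f=c["frame"]; hsv=cv2.cvtColor(f,cv2.COLOR_RGB2HSV)
cv2.imwrite("pics/t7.png",cv2.resize(f[135:270,220:420,::-1],None,fx=4,fy=4,interpolation=cv2.INTER_CUBIC))
s=r.sense(); print(s["time"],s["wrist_force"].round(1) if hasattr(s["wrist_force"],"round") else s["wrist_force"])
```

```text
n 634 lo [ 0.023  -0.0568  0.0387] hi [0.1069 0.0557 0.0508]
-0.05 low [ 0.0233 -0.05    0.045 ] high [ 0.07   -0.0489  0.0507]
-0.03 low [ 0.0254 -0.0295  0.0453] high [ 0.0522 -0.0276  0.0506]
0 low [ 0.0346 -0.0001  0.0449] high [ 0.0564 -0.0001  0.0509]
0.03 low [0.0344 0.0303 0.043 ] high [0.0715 0.0268 0.0506]
0.05 low [0.0684 0.054  0.0381] high [0.0574 0.0511 0.0502]
12.8 [ 0.4 -0.3  0.9]
```

View pics/t7.png

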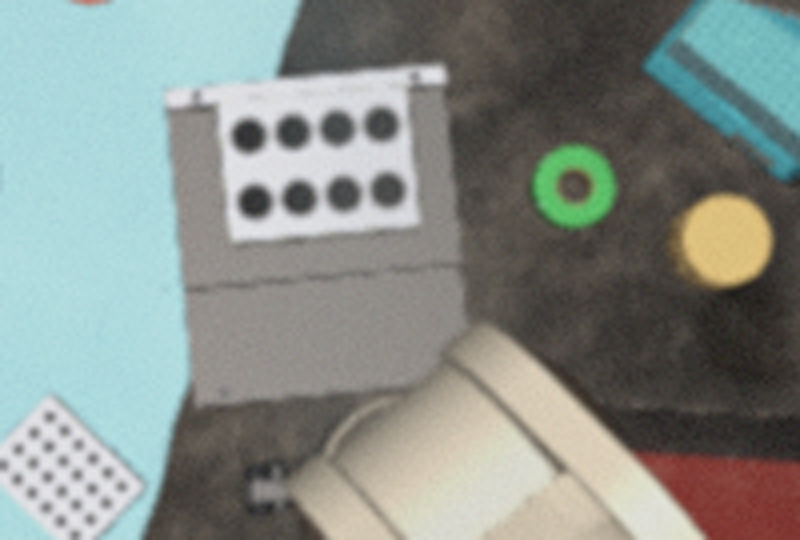

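The rack lies flush and parallel against the rail, about on the midline (crop (320,165)), with eight large wells up. The neighbours in view have not moved and the arm is clear.

```bash
python3 -c "
from rig import r
print(r.job_done())"
```

```text
the job is handed in; nothing more can be done
None
```

The rack is turned over with its eight large wells up and pushed flush against the rail, and the job is handed in; no verdict came back.

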